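# Lengthen the short prop leg of a reading stand

### The arm

A 6-joint arm with a two-finger parallel gripper is mounted at the origin on the work surface. World frame = base frame: x ahead of the robot, y to its left, z up, the work surface at z = 0. Lengths are in m, angles in degrees, forces in N, time in s.
With the tool pointing down it reaches from about 0.375 to 0.925 m from the base axis. Payload 5.7 kg.
Tool frame: the origin (TCP) lies on the centre line of the jaws, within the pads' length; the fingertips stand 14 mm ahead of it and the grasp point (between the pads) lies 5 mm behind it (env.tcp_to_tips is the distance from the TCP to the fingertips, in m); z points along the fingers, y is the line along which they close (so a half turn about z gives the same grasp; the last joint's range is limited). The gripper opens to 88 mm and grips with 3 to 60 N. Pads are 20 mm wide; open, the fingers measure 115 mm over their backs; the gripper's body (75 mm by 178 mm) begins 61 mm behind the grasp point.
Start: joints at [-81.939, 20.558, 86.54, -0, 72.909, -6.595], TCP at [0.152, -0.58, 0.215] pointing down, gripper open.
Joint ranges: [-170.27, 170.27], [-57.76, 135], [12.27, 136.19], [-55.21, 235.2], [11.17, 155.16], [-170.74, 170.74]. Speed limits (degrees/s): [136.94, 136.94, 180, 180, 180, 180].

### API

Orientations are given as a 3x3 rotation matrix whose columns are the frame's x, y, z axes.
In Python, from station import env, optics, get_obs, job_done gives the robot as it stands (env), with the cameras (optics), the readings as plain functions and the job as plain functions.
- The arm moves only by the tool nudge_tcp, called in YAML: its name, and indented under it one key for each argument. Schema: {"type":"object","properties":{"segments":{"type":"object","properties":{"rows":{"type":"array","items":{"type":"array","items":{"type":"number"},"minItems":4,"maxItems":4},"minItems":1,"maxItems":8}},"additionalProperties":false,"required":["rows"]},"jaw":{"type":"number"},"force":{"type":"number"},"only":{"type":"string"},"quiet":{"type":"boolean"},"lines":{"type":"string"}},"required":["segments"],"additionalProperties":false}. segments is an object whose key "rows" holds a list of rows, 1 to 8 of them, each of 4 numbers: dx, dy, dz in fractions of the full range, 1 being 1 m, then a turn about the tool's z in shares of 45 degrees (1.0 is 45 degrees); each row is the pose to reach, as a shift and turn from the pose commanded when the call began, along the tool's axes at that moment; what a row does not reach only later rows make up. A row lasts 1/12 s, in which the tool goes at most 0.0417 m and 7.16 degrees, less where a joint would pass 70% of its speed; a pose out of reach is approached as far as the arm can. jaw is the opening from 0.0 (shut) to 1.0 (fully open), set as the call begins (left out keeps the last). The fingers move at their own pace and stop on an object; force is the grip in N (left out, the last holds). Time passes only in rows, so rows that do not move let the fingers close. The tool returns the time, the measured TCP pose, the force, the opening and the grip force at its end. only (a regular expression) keeps the lines of the reply that match it, lines (a string "A,B") keeps lines A to B, and quiet returns only ok. A shift or turn number past 1, either way, is cut back to 1. Input that does not fit is refused with a message, and nothing moves.
- get_obs(): the state, without advancing time (a new reading comes with each control period).
- optics.capture(name): name is "scene" or "top" or "wrist"; returns the picture (480x640x3 uint8, blue, green, red); there is no depth.
- optics.calibration(name): a dict with "fovy" (degrees; the focal length in pixels is half the picture's height over the tangent of half this angle, whatever the lens; pixels are square), "cx", "cy" (the principal point, pixels), "world_from_camera" (4x4, takes a point from camera to world coordinates); the wrist camera has in their place "mount" (4x4, takes a point from camera to tool coordinates, whose origin is the TCP and whose axes are the flange's). Camera axes: x right, y down, z forward; pixel columns grow to the right and rows downward; lengths in m; the calibration is good to about 2 mm. A picture is of the moment at which its call begins: read the wrist's pose just before it. calibration takes no time and is no camera call.
- job_done(): hands the job in; it is judged then, once.
The state is a dict: "time": time; "joint_positions": joint angles; "dq": joint speeds; "effort": joint torques, N m; "position": TCP position; "tcp_rot": TCP orientation; "force": force on the tool from outside, world axes, zero at the start; "moment": the same for the moment, N m; "gripper_width": opening from 0.0 (shut) to 1.0 (fully open); "finger_force": force on a finger pad.
Only numpy, scipy, OpenCV 4.12 (cv2) and the standard library are available. Lean on these libraries where they do the work, as an engineer would, in place of code of your own. Each camera call takes 0.05 s, during which the arm holds its last target. There are 200 camera calls.

### The job

The wooden reading stand lies face down on the coffee table with its two telescopic prop legs on its back, and one leg is shorter than the other. Push the orange spring button of the short leg down flush with its tube, slide it along the slot to the other locking hole so that the foot comes out, and let the button pop up there, so that both legs are locked at the same length. Leave the long leg's button alone.

Things in the scene. Friction and masses are not known exactly. Their poses are not given: they have to be found in the camera images.
- short_cap (a point): Centre of the top face of the short leg's button cap, an orange block 24 x 24 x 16 mm (tall) on a thin brass neck. Up, this point is 64 mm above the table, with 10 mm of air under the cap; pressed flush it is 54 mm. It moves with button and tube. Its x axis points along the leg to the rubber foot (the way the tube slides out), z up. Space around and above the cap is free.
- short_leg: The short leg's fixed silver tube, 195 mm long, 32 mm wide, flat slotted top 38 mm above the table, on a fixed wooden board 300 x 360 x 12 mm. Origin: on the board's top, midway between the tube's two holes, below the slot; x towards the black foot, z up. Its twin, already drawn out (foot 80 mm further out, button in the hole nearer the foot), lies parallel, 180 mm to one side.
- short_tube (a joint): How far the short leg's inner tube is drawn out, m: about 0 at the start (first hole), 0.080 with the button centred in the second hole, stop at 0.090. The button rides on it. Friction about 1.5 N; it stays where left. The button can pop up at the second hole anywhere from 0.070 to the stop.
- short_button (a joint): How far the short leg's button is pressed, m: 0 = popped up in a hole (tube locked), 0.010 = cap flush on the leg's top. The tube can slide only while it is pressed more than 0.006. The spring pushes back with 3 N at 0 and 5 N at 0.010. Let go between the holes it stays at about 0.006; over a hole it springs up to 0.
- long_button (a joint): The same for the button of the other leg, the one already drawn out: it must stay up, at 0.

How it is judged (in metres and radians):
On the way, in this order (a step that is already met when the one before it is completed fails the run):
1. the short leg's button is pressed in far enough to unlock the tube (value of joint short_button above 0.0065 m), for 0.1 s.
2. the short leg's tube is slid out more than half way (value of joint short_tube above 0.045 m), for 0.05 s.
At the end, for the whole second after the job is handed in: The short leg's tube is drawn out to the second hole (more than 66 mm; the stop is at 90 mm) with its button popped up there (within 2 mm of fully up), and the long leg's button is still up (within 2 mm) (value of joint short_tube above 0.066 m and value of joint each of short_button, long_button below 0.002 m); the robot touches nothing.
It fails at once if the long leg's button is pressed in (more than 4 mm) (value of joint long_button above 0.004 m).
It also fails if it takes over 32 s, if anything falls off the work surface, if the arm or the gripper's body presses on something with over 40 N, if the wrist force passes 120 N, or if a joint passes its speed limit or range.

## Working session

There is one attempt and no reset: what is moved stays moved. The work goes in short steps, Python scripts to look and compute and a tool call to move; the robot and the scene stay as the last step left them, time stands still between calls to the robot, and variables do not carry over. Pictures are saved under pics/ and viewed, at most 10 in all, crops included, and the job is handed in when it is done.

```bash
ls; mkdir -p pics; python3 - <<'E'
from station import env, optics, get_obs, job_done
import cv2,numpy as np
o=get_obs();print(o['time'],o['position'],o['tcp_rot'],env.tcp_to_tips)
a=optics.capture('scene');b=optics.capture('top')
for n,i in(('scene',a),('top',b)):
    cv2.imwrite(f'pics/{n}.png',i)
    m=cv2.inRange(cv2.cvtColor(i,cv2.COLOR_BGR2HSV),(5,170,120),(18,255,255))
    n_,l,s,c=cv2.connectedComponentsWithStats(m)
    print(n,[(s[k].tolist(),c[k].round(1).tolist()) for k in range(1,n_) if s[k,4]>25])
    print(optics.calibration(n))
E
```

```text
pics
station.py
0.0 [ 0.15170871 -0.57978219  0.21381138] [[ 9.67463212e-01  2.53011602e-01 -2.52595750e-04]
 [ 2.53011635e-01 -9.67461518e-01  1.82333868e-03]
 [ 2.16949171e-04 -1.82792276e-03 -9.99998306e-01]] 0.014
scene [([0, 0, 640, 480, 245517], [299.6, 235.3]), ([469, 266, 19, 17, 256], [478.0, 274.1]), ([331, 285, 19, 18, 261], [339.6, 293.6])]
{'fovy': 51.452507557851284, 'cx': 322.89683717920417, 'cy': 242.97339576866793, 'world_from_camera': array([[-0.15561125,  0.82951332, -0.53637001,  0.88344702],
       [ 0.98781345,  0.12895873, -0.08714488,  0.10872348],
       [-0.00311824, -0.54339424, -0.83947185,  0.6745099 ],
       [ 0.        ,  0.        ,  0.        ,  1.        ]])}
top [([298, 189, 15, 15, 212], [305.1, 196.1]), ([175, 230, 17, 16, 225], [182.8, 237.7])]
{'fovy': 47.75185773613873, 'cx': 315.28424047069933, 'cy': 239.2951894518945, 'world_from_camera': array([[-0.02327253, -0.98684493,  0.15998586,  0.37233597],
       [-0.99936811,  0.02726475,  0.02280366,  0.04734084],
       [-0.02686566, -0.15935407, -0.98685587,  0.87189903],
       [ 0.        ,  0.        ,  0.        ,  1.        ]])}
```

View pics/scene.png

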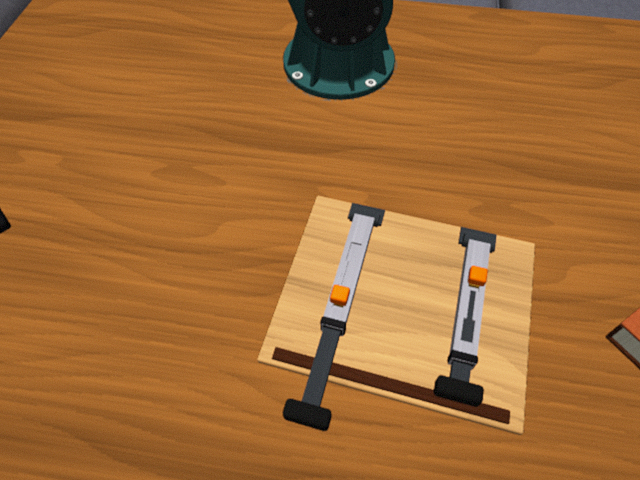

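View pics/top.png

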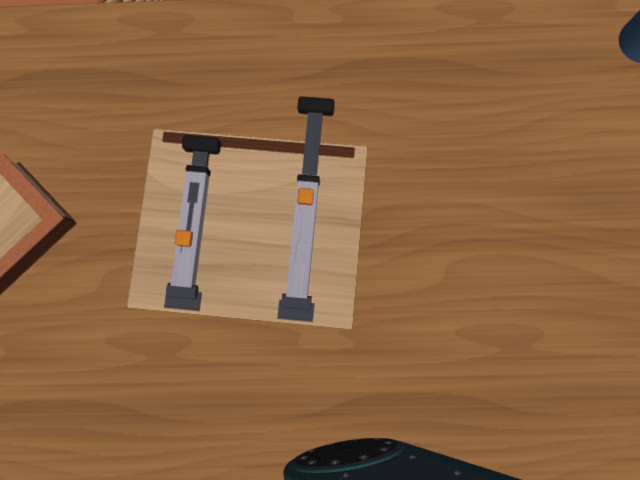

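The scene shows the short leg's cap at (478,274), with the slot and second hole towards its foot, and the long leg's cap at (340,294). In the top view they are at (183,238) and (305,196). I'll triangulate both caps and check them against the 80/180 mm geometry.

```bash
cat > h.py <<'E'
from station import env, optics, get_obs, job_done
import numpy as np
def ray(cal,p,W=None):
    W=cal['world_from_camera'] if W is None else W
    f=240/np.tan(np.radians(cal['fovy']/2))
    d=W[:3,:3]@[(p[0]-cal['cx'])/f,(p[1]-cal['cy'])/f,1]
    return W[:3,3],d/np.linalg.norm(d)
def tri(rs):
    A=sum(np.eye(3)-np.outer(d,d) for o,d in rs);b=sum((np.eye(3)-np.outer(d,d))@o for o,d in rs)
    X=np.linalg.solve(A,b);return X,[np.linalg.norm((np.eye(3)-np.outer(d,d))@(X-o)) for o,d in rs]
def plane(r,z): return r[0]+r[1]*(z-r[0][2])/r[1][2]
E
python3 - <<'E'
from h import *
import cv2
C={n:optics.calibration(n) for n in('scene','top')}
P={}
def top(n,box):   # centre of the brighter top face
    i=cv2.imread(f'pics/{n}.png');x,y=box;w=26
    h=cv2.cvtColor(i[y-w//2:y+w//2,x-w//2:x+w//2],cv2.COLOR_BGR2HSV)
    m=cv2.inRange(h,(5,200,120),(18,255,255));v=h[...,2][m>0]
    t,_=cv2.threshold(v.reshape(-1,1),0,255,cv2.THRESH_OTSU)
    m2=((m>0)&(h[...,2]>t)).astype(np.uint8);q=np.argwhere(m2)
    (c,s,a)=cv2.minAreaRect(q[:,::-1].astype(np.float32))
    print(n,box,'t',t,v.min(),v.max(),'n',len(q),m.astype(bool).sum(),s,np.array(c)+[x-w//2,y-w//2])
    return np.array(c)+[x-w//2,y-w//2]
for k,bs,bt in(('short',(478,274),(183,238)),('long',(340,294),(305,196))):
    a,b=ray(C['scene'],top('scene',bs)),ray(C['top'],top('top',bt))
    print(k,tri([a,b]),plane(a,.064),plane(b,.064));P[k]=(plane(a,.064)+plane(b,.064))/2
d=P['long']-P['short'];print(d,np.linalg.norm(d),np.hypot(.08,.18))
ang=np.arctan2(d[1],d[0])-np.arctan2(-.18,.08);print('leg yaw',np.degrees(ang))
# check: foot centre direction, scene/top
E
```

```text
scene (478, 274) t 191.0 120 246 n 217 257 (17.35443687438965, 12.907363891601562) [478.31764793 273.57058907]
top (183, 238) t 167.0 121 198 n 188 199 (14.139959335327148, 14.388028144836426) [182.69230843 237.46153831]
short (array([0.5114485 , 0.26773038, 0.06559009]), [np.float64(0.0005534332424271846), np.float64(0.0005534332424271451)]) [0.51038141 0.26871916 0.064     ] [0.51170509 0.2675903  0.064     ]
scene (340, 294) t 197.0 121 246 n 222 253 (15.796463012695312, 14.148136138916016) [339.55660248 292.8018856 ]
top (305, 196) t 175.0 142 198 n 150 156 (13.433002471923828, 13.532506942749023) [305.16831779 195.81683159]
long (array([0.57082783, 0.08025545, 0.06503233]), [np.float64(0.00037742313045629973), np.float64(0.0003774231304562935)]) [0.57025318 0.08058263 0.064     ] [0.57112339 0.07992193 0.064     ]
[ 5.96450401e-02 -1.87902448e-01 -5.55111512e-17] 0.1971417280534711 0.19697715603592209
leg yaw -6.351720238322315
```

Measured heights are 65 mm against the stated 64 mm. Cap spacing is 197.1 mm against 197.0 mm. The leg yaw is -6.35°, so I need a +21° tool turn to close across the leg. Moving by an arc outside the inner reach limit.

The manual's scale: turns go in shares of 45 degrees. Converting my numbers, 21 degrees is 0.4667.

nudge_tcp:
  segments: {"rows":[[0.297,-0.152,0,0.4667],[0.297,-0.152,0,0.4667],[0.297,-0.152,0,0.4667],[0.297,-0.152,0,0.4667],[0.297,-0.152,0,0.4667],[0.297,-0.152,0,0.4667],[0.297,-0.152,0,0.4667],[0.297,-0.152,0,0.4667]]}
  jaw: 0.6
  force: 20

```text
time: 0.77
position: [0.3991, -0.3587, 0.2144]
tcp_rot: [[0.994, -0.111, -0.0], [-0.111, -0.994, 0.0], [-0.0, -0.0, -1.0]]
force: [1.0, -0.7, 0.3]
gripper_width: 0.602
finger_force: 0.0
```

```bash
cat > go.py <<'E'
import sys
from h import *
o=get_obs();R=o['tcp_rot'];t=np.array([float(v) for v in sys.argv[1:4]])
print(o['time'],o['position'].round(4),'d tool',(R.T@(t-o['position'])).round(4),'yaw',np.degrees(np.arctan2(R[1,0],R[0,0])).round(2),'turn',(np.degrees(np.arctan2(R[1,0],R[0,0]))+6.35).round(2),'F',o['force'].round(2))
E
python3 go.py .511 .268 .16
```

```text
0.7667 [ 0.3991 -0.3587  0.2144] d tool [ 0.0419 -0.6352  0.0547] yaw -6.36 turn -0.01 F [ 1.04 -0.68  0.3 ]
```

nudge_tcp:
  segments: {"rows":[[0.042,-0.635,0.055,0],[0.042,-0.635,0.055,0],[0.042,-0.635,0.055,0],[0.042,-0.635,0.055,0],[0.042,-0.635,0.055,0],[0.042,-0.635,0.055,0],[0.042,-0.635,0.055,0],[0.042,-0.635,0.055,0]]}
  lines: "1,2"

```text
time: 1.43
position: [0.4562, -0.0316, 0.1857]
```

```bash
python3 go.py .511 .268 .16
```

```text
1.4333 [ 0.4562 -0.0316  0.1857] d tool [ 0.0213 -0.3038  0.0258] yaw -6.36 turn -0.01 F [ 1.13  0.54 -0.33]
```

nudge_tcp:
  segments: {"rows":[[0.021,-0.304,0.026,0],[0.021,-0.304,0.026,0],[0.021,-0.304,0.026,0],[0.021,-0.304,0.026,0],[0.021,-0.304,0.026,0],[0.021,-0.304,0.026,0],[0.021,-0.304,0.026,0],[0.021,-0.304,0.026,0]]}
  lines: "1,2"

```text
time: 2.1
position: [0.5114, 0.2713, 0.1594]
```

nudge_tcp:
  segments: {"rows":[[0,0,0,0],[0,0,0,0],[0,0,0,0]]}
  lines: "1,2"

```text
time: 2.35
position: [0.5103, 0.2648, 0.1597]
```

```bash
python3 - <<'E'
from h import *
import cv2
o=get_obs();i=optics.capture('wrist');cv2.imwrite('pics/w1.png',i)
c=optics.calibration('wrist');T=np.eye(4);T[:3,:3]=o['tcp_rot'];T[:3,3]=o['position'];W=T@c['mount']
m=cv2.inRange(cv2.cvtColor(i,cv2.COLOR_BGR2HSV),(5,210,120),(18,255,255))
n,l,s,ce=cv2.connectedComponentsWithStats(m)
for k in range(1,n):
    if s[k,4]>150: print(s[k],ce[k],plane(ray(c,ce[k],W),.064))
print(c['mount'].round(3))
E
python3 go.py .511 .268 .064
```

```text
[[ 0.    -0.965 -0.262  0.071]
 [ 1.     0.     0.001  0.001]
 [-0.001 -0.262  0.965 -0.171]
 [ 0.     0.     0.     1.   ]]
2.4 [0.5104 0.2645 0.1599] d tool [ 0.0003 -0.0036  0.0959] yaw -6.41 turn -0.06 F [-0.16 -0.09 -0.51]
```

View pics/w1.png

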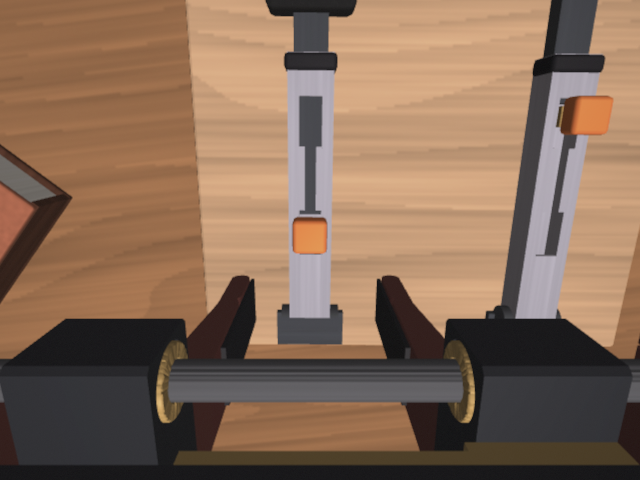

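The wrist view shows the short cap at (310,235), between the finger lines, with the slot running straight up towards the foot, so the yaw is right. I'll locate the cap from this view.

```bash
python3 - <<'E'
from h import *
import cv2
o=get_obs();i=cv2.imread('pics/w1.png')
c=optics.calibration('wrist');T=np.eye(4);T[:3,:3]=o['tcp_rot'];T[:3,3]=o['position'];W=T@c['mount']
h=cv2.cvtColor(i,cv2.COLOR_BGR2HSV);m=cv2.inRange(h,(5,170,120),(18,255,255))[200:270,280:340]
x,y,w,hh=cv2.boundingRect(m);print(x+280,y+200,w,hh,h[210:260:3,310].tolist())
for p in((x+280+w/2,y+200),(x+280+w/2,y+200+hh-5),(x+280,y+212),(x+280+w,y+212)): print(p,plane(ray(c,p,W),.064))
E
```

```text
293 220 33 33 [[120, 16, 79], [125, 17, 92], [168, 21, 160], [10, 173, 103], [10, 176, 188], [12, 167, 224], [13, 166, 226], [13, 165, 226], [13, 164, 226], [13, 164, 226], [13, 164, 226], [13, 162, 226], [13, 162, 226], [14, 161, 226], [12, 169, 223], [138, 14, 187], [138, 14, 186]]
(309.5, 220) [0.52216943 0.26525867 0.064     ]
(309.5, 248) [0.50243933 0.26753774 0.064     ]
(293, 232) [0.51506824 0.27746641 0.064     ]
(326, 232) [0.51254216 0.25498114 0.064     ]
```

nudge_tcp:
  segments: {"rows":[[0.001,-0.0025,0.04,0],[0.001,-0.0025,0.08,0],[0.001,-0.0025,0.08,0],[0.001,-0.0025,0.08,0],[0.001,-0.0025,0.08,0]]}
  lines: "1,2"

```text
time: 2.82
position: [0.513, 0.2678, 0.0815]
```

```bash
python3 go.py .5115 .267 .064
```

```text
2.8167 [0.513  0.2678 0.0815] d tool [-0.0014  0.001   0.0175] yaw -6.42 turn -0.07 F [0.31 0.39 0.29]
```

nudge_tcp:
  segments: {"rows":[[-0.001,0.001,0.017,0],[-0.001,0.001,0.017,0],[-0.001,0.001,0.017,0],[-0.001,0.001,0.017,0]]}
  lines: "1,4"

```text
time: 3.15
position: [0.5122, 0.268, 0.0649]
tcp_rot: [[0.994, -0.111, 0.002], [-0.111, -0.994, 0.001], [0.002, -0.001, -1.0]]
force: [0.4, 0.6, 0.2]
```

nudge_tcp:
  segments: {"rows":[[0,0,0,0],[0,0,0,0],[0,0,0,0],[0,0,0,0],[0,0,0,0],[0,0,0,0],[0,0,0,0],[0,0,0,0]]}
  jaw: 0.0
  force: 20

```text
time: 3.82
position: [0.5111, 0.2677, 0.0629]
tcp_rot: [[0.994, -0.11, -0.0], [-0.11, -0.994, 0.0], [-0.0, -0.0, -1.0]]
force: [-0.3, 0.1, 0.3]
gripper_width: 0.035
finger_force: 0.0
```

```bash
python3 go.py .5115 .267 .064
```

```text
3.8167 [0.5111 0.2677 0.0629] d tool [ 0.0005  0.0007 -0.0011] yaw -6.34 turn 0.01 F [-0.31  0.12  0.34]
```

The opening reads 3 mm with no grip force, so the fingers aren't on the 24 mm cap. Looking again.

```bash
python3 - <<'E'
from h import *
import cv2
a=optics.capture('wrist');b=optics.capture('scene')
cv2.imwrite('pics/w2.png',np.hstack([cv2.resize(a,(400,300)),cv2.resize(b[180:420,340:600],(325,300))]))
E
python3 go.py .5115 .267 .064
```

```text
3.9167 [0.5111 0.2677 0.0629] d tool [ 0.0005  0.0007 -0.0011] yaw -6.34 turn 0.01 F [0.3  0.09 0.4 ]
```

View pics/w2.png

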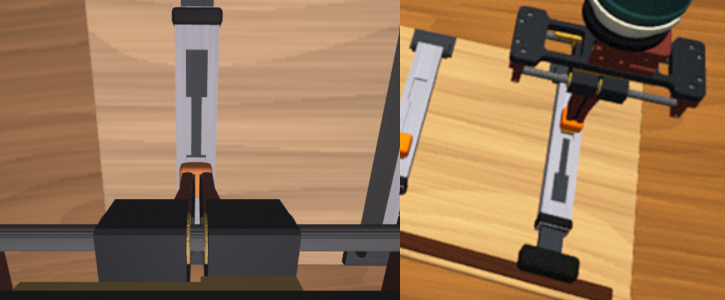

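The closed fingers seem to sit inside the orange cap without any contact force. I'll zoom in on both views before moving anything.

```bash
python3 - <<'E'
from h import *
import cv2
a=optics.capture('wrist');b=optics.capture('scene')
cv2.imwrite('pics/w3.png',np.hstack([cv2.resize(a[240:360,250:390],(400,343)),cv2.resize(b[225:325,430:530],(343,343))]))
E
python3 go.py .5115 .267 .064; python3 -c "
from station import env, optics, get_obs, job_done;o=get_obs();print(o['gripper_width'],o['finger_force'])"
```

```text
4.0167 [0.5111 0.2677 0.063 ] d tool [ 0.0005  0.0007 -0.001 ] yaw -6.34 turn 0.01 F [-0.14  0.7   0.31]
0.004829517106538345 0.0
```

View pics/w3.png

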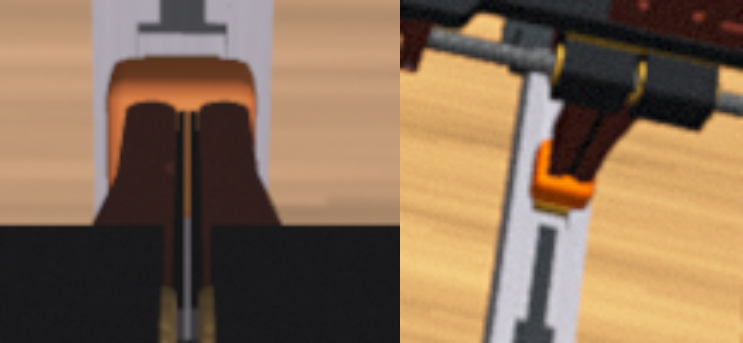

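```bash
python3 - <<'E'
from h import *
o=get_obs();T=np.eye(4);T[:3,:3]=o['tcp_rot'];T[:3,3]=o['position']
def proj(c,W,X):
    f=240/np.tan(np.radians(c['fovy']/2));q=np.linalg.inv(W)@np.append(X,1);return (f*q[0]/q[2]+c['cx'],f*q[1]/q[2]+c['cy'])
cw=optics.calibration('wrist');cs=optics.calibration('scene')
for z in(-.006,.004,.014):
  for x in(0,.01):
    X=(T@[x,0,z,1])[:3];w=proj(cw,T@cw['mount'],X);s=proj(cs,cs['world_from_camera'],X)
    print(z,x,X.round(3),'w3 crop',[(w[0]-250)/140*400,(w[1]-240)/120*343],'scene crop',[(s[0]-430)*3.43,(s[1]-225)*3.43])
for x in (-.012,.012):
    X=np.array([.5115,.267,.064])+x*np.array([.994,-.111,0]);w=proj(cw,T@cw['mount'],X);print('captop',x,(w[0]-250)/140*400,(w[1]-240)/120*343)
E
```

```text
-0.006 0 [0.511 0.268 0.069] w3 crop [np.float64(175.89718054023868), np.float64(158.94383763252506)] scene crop [np.float64(166.35093051396998), np.float64(161.84262257565987)]
-0.006 0.01 [0.521 0.267 0.069] w3 crop [np.float64(175.77580125358492), np.float64(98.09997421215103)] scene crop [np.float64(163.86290019364344), np.float64(182.69598624920474)]
0.004 0 [0.511 0.268 0.059] w3 crop [np.float64(176.343752627382), np.float64(134.52621421577413)] scene crop [np.float64(160.05194748274616), np.float64(173.85715467206114)]
0.004 0.01 [0.521 0.267 0.059] w3 crop [np.float64(176.2350818757802), np.float64(76.51993634451989)] scene crop [np.float64(157.54659661869422), np.float64(194.54964060125263)]
0.014 0 [0.511 0.268 0.049] w3 crop [np.float64(176.74648906203547), np.float64(112.50543217256218)] scene crop [np.float64(153.90171895291695), np.float64(185.58795593085986)]
0.014 0.01 [0.521 0.267 0.049] w3 crop [np.float64(176.64866976298902), np.float64(57.08684503558666)] scene crop [np.float64(151.38056271412395), np.float64(206.12128749258653)]
captop -0.012 180.24498147511247 213.0517520772422
captop 0.012 180.18545642368866 72.29081852428567
```

The fingertips project to where they'd pass through the cap, and the cap is still up, so its sides offer nothing to grip. I'll open, rise, close above the cap, and press from the top while watching the force.

nudge_tcp:
  segments: {"rows":[[0,0,0,0],[0,0,0,0],[0,0,0,0],[0,0,0,0],[0,0,0,0]]}
  jaw: 0.5

```text
time: 4.43
position: [0.5111, 0.2677, 0.063]
tcp_rot: [[0.994, -0.111, 0.0], [-0.111, -0.994, 0.0], [-0.0, -0.0, -1.0]]
force: [-0.7, 0.4, 0.4]
gripper_width: 0.346
finger_force: 0.0
```

nudge_tcp:
  segments: {"rows":[[0.0005,0,-0.02,0],[0.0005,0,-0.02,0],[0.0005,0,-0.02,0],[0.0005,0,-0.02,0]]}

```text
time: 4.77
position: [0.5116, 0.2676, 0.0828]
tcp_rot: [[0.994, -0.111, 0.0], [-0.111, -0.994, 0.0], [0.0, -0.0, -1.0]]
force: [-0.1, -0.0, -0.4]
gripper_width: 0.502
finger_force: 0.0
```

nudge_tcp:
  segments: {"rows":[[0,0,0,0],[0,0,0,0],[0,0,0,0],[0,0,0,0],[0,0,0,0],[0,0,0,0],[0,0,0,0]]}
  jaw: 0.0
  force: 20

```text
time: 5.35
position: [0.5116, 0.2676, 0.0829]
tcp_rot: [[0.994, -0.11, -0.0], [-0.11, -0.994, 0.0], [-0.0, -0.0, -1.0]]
force: [1.1, -0.3, 0.6]
gripper_width: 0.022
finger_force: 0.0
```

```bash
python3 go.py .5115 .267 .078
```

```text
5.35 [0.5116 0.2676 0.0829] d tool [-0.      0.0007  0.0049] yaw -6.34 turn 0.01 F [ 1.09 -0.33  0.57]
```

nudge_tcp:
  segments: {"rows":[[0,0.0007,0.004,0],[0,0.0007,0.008,0],[0,0.0007,0.01,0],[0,0.0007,0.01,0],[0,0.0007,0.01,0]]}

```text
time: 5.77
position: [0.5113, 0.2668, 0.0727]
tcp_rot: [[0.994, -0.111, -0.001], [-0.111, -0.994, -0.0], [-0.001, 0.0, -1.0]]
force: [-0.8, -0.2, 0.1]
gripper_width: 0.005
finger_force: 0.0
```

nudge_tcp:
  segments: {"rows":[[0,0,0.003,0],[0,0,0.003,0],[0,0,0.003,0]]}

```text
time: 6.02
position: [0.5115, 0.2669, 0.0699]
tcp_rot: [[0.994, -0.11, -0.0], [-0.11, -0.994, 0.0], [-0.0, 0.0, -1.0]]
force: [0.5, 0.7, -0.0]
gripper_width: 0.004
finger_force: 0.0
```

Still no force, although the tips should be 8 mm into the cap. I'll check the real tip height in the images.

```bash
python3 - <<'E'
from h import *
import cv2
a=optics.capture('wrist');b=optics.capture('scene')
cv2.imwrite('pics/w4.png',np.hstack([cv2.resize(a[240:360,250:390],(400,343),interpolation=2),cv2.resize(b[225:325,430:530],(343,343),interpolation=2)]))
E
```

```text
(no output)
```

View pics/w4.png

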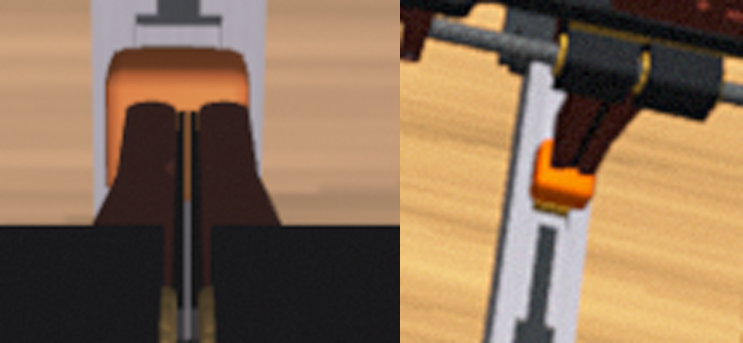

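The finger end sits at the same wrist-image position (row 103 of the crop) in both shots. So it is the true tip and lies above the cap, about 20 mm higher than the nominal tip. I'll go down in small steps, guided by force.

nudge_tcp:
  segments: {"rows":[[0,0,0.004,0],[0,0,0.008,0],[0,0,0.008,0],[0,0,0.008,0]]}
  only: "time|pos|force"

```text
time: 6.45
position: [0.5112, 0.2668, 0.0615]
force: [0.5, 0.2, -0.7]
finger_force: 0.0
```

nudge_tcp:
  segments: {"rows":[[0,0,0.003,0],[0,0,0.003,0],[0,0,0.003,0]]}
  only: "time|pos|force"

```text
time: 6.7
position: [0.5114, 0.2669, 0.0588]
force: [-0.1, 0.5, -0.6]
finger_force: 0.0
```

nudge_tcp:
  segments: {"rows":[[0,0,0.003,0],[0,0,0.003,0],[0,0,0.003,0]]}
  only: "time|pos|force"

```text
time: 6.95
position: [0.512, 0.2671, 0.0562]
force: [0.8, 0.3, 2.9]
finger_force: 1.4
```

nudge_tcp:
  segments: {"rows":[[0,0,0.003,0],[0,0,0.003,0],[0,0,0.003,0]]}
  only: "time|pos|force"

```text
time: 7.2
position: [0.5119, 0.2671, 0.0531]
force: [0.2, -0.5, 3.3]
finger_force: 1.7
```

Contact came at TCP z ≈ 0.057, so the tips are about 7 mm behind the TCP and flush is about 0.047. Pressing on to about 8 mm.

nudge_tcp:
  segments: {"rows":[[0,0,0.004,0],[0,0,0.0045,0],[0,0,0.0045,0],[0,0,0.0045,0]]}
  only: "time|pos|force"

```text
time: 7.53
position: [0.5119, 0.2671, 0.0486]
force: [0.2, 0.7, 4.6]
finger_force: 2.1
```

nudge_tcp:
  segments: {"rows":[[0.002,0,0,0],[0.005,0,0,0],[0.008,0,0,0],[0.011,0,0,0],[0.014,0,0,0],[0.017,0,0,0],[0.02,0,0,0],[0.02,0,0,0]]}
  only: "time|pos|force"

```text
time: 8.2
position: [0.5325, 0.2646, 0.0485]
force: [1.4, 0.3, 4.6]
finger_force: 2.1
```

```bash
python3 - <<'E'
from h import *
import cv2
a=optics.capture('wrist');b=optics.capture('scene')
cv2.imwrite('pics/w5.png',np.hstack([cv2.resize(a[240:360,250:390],(400,343),interpolation=2),cv2.resize(b[225:325,430:530],(343,343),interpolation=2)]))
E
```

```text
(no output)
```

View pics/w5.png

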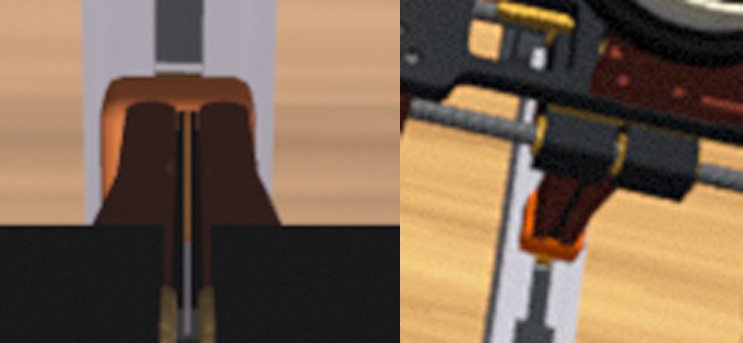

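The cap stayed under the fingers: its front edge is at row 78 of the wrist crop, and in the scene crop the cap moved down about 50 px. Continuing another 57 mm.

nudge_tcp:
  segments: {"rows":[[0.003,0,0,0],[0.007,0,0,0],[0.011,0,0,0],[0.015,0,0,0],[0.019,0,0,0],[0.023,0,0,0],[0.027,0,0,0],[0.03,0,0,0]]}
  only: "time|pos|force"

```text
time: 8.97
position: [0.5618, 0.2612, 0.0485]
force: [-1.2, 0.6, 4.3]
finger_force: 2.1
```

nudge_tcp:
  segments: {"rows":[[0.004,0,0,0],[0.008,0,0,0],[0.012,0,0,0],[0.016,0,0,0],[0.02,0,0,0],[0.024,0,0,0],[0.027,0,0,0],[0.027,0,0,0]]}
  only: "time|pos|force"

```text
time: 9.63
position: [0.5892, 0.258, 0.0485]
force: [1.0, -2.8, 4.7]
finger_force: 2.1
```

nudge_tcp:
  segments: {"rows":[[0,0,-0.005,0],[0,0,-0.01,0],[0,0,-0.02,0],[0,0,-0.035,0],[0,0,-0.06,0],[0,0,-0.09,0],[0,0,-0.09,0],[0,0,-0.09,0]]}
  only: "time|pos|force"

```text
time: 10.3
position: [0.5895, 0.2594, 0.1411]
force: [-0.3, -0.7, 0.2]
finger_force: 0.0
```

nudge_tcp:
  segments: {"rows":[[-0.06,0,-0.05,0],[-0.06,0,-0.05,0],[-0.06,0,-0.05,0],[-0.06,0,-0.05,0],[-0.06,0,-0.05,0]]}
  only: "time|pos|force"

```text
time: 10.72
position: [0.5282, 0.265, 0.1877]
force: [0.6, 0.7, -0.2]
finger_force: 0.0
```

```bash
python3 - <<'E'
from h import *
import cv2
a=optics.capture('wrist');b=optics.capture('scene')
cv2.imwrite('pics/w6.png',np.hstack([cv2.resize(a,(400,300)),cv2.resize(b[180:430,270:600],(396,300))]))
m=cv2.inRange(cv2.cvtColor(b,cv2.COLOR_BGR2HSV),(5,200,120),(18,255,255))[180:430,270:520]
n,l,s,ce=cv2.connectedComponentsWithStats(m)
c=optics.calibration('scene')
for k in range(1,n):
    if 100<s[k,4]<500:
        p=ce[k]+[270,180];print(s[k],p,plane(ray(c,p),.064),plane(ray(c,p),.060))
E
```

```text
[ 61 105  18  18 245] [339.51020408 293.94285714] [0.57199433 0.08076046 0.064     ] [0.56995373 0.08057724 0.06      ]
[192 134  20  19 294] [471.35034014 323.34013605] [0.58814435 0.25875339 0.064     ] [0.58620955 0.25973637 0.06      ]
```

View pics/w6.png

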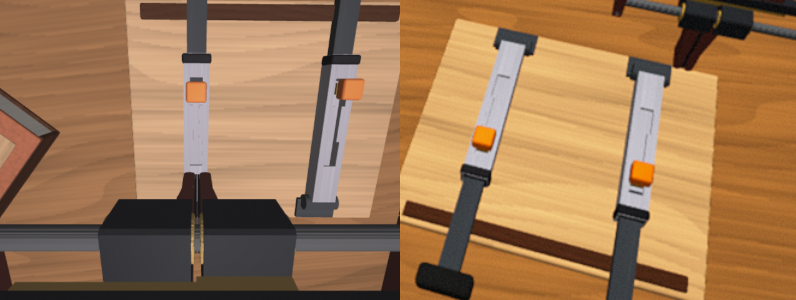

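The short cap now sits at the second hole with the foot out, about 4 mm behind its twin along the leg (tube about 0.076). I'll confirm from the two views that it popped up.

```bash
python3 - <<'E'
from h import *
import cv2
P={}
for n,r in(('scene',(180,430,270,520)),('top',(120,300,140,360))):
    b=optics.capture(n);c=optics.calibration(n)
    m=cv2.inRange(cv2.cvtColor(b,cv2.COLOR_BGR2HSV),(5,200,120),(18,255,255))[r[0]:r[1],r[2]:r[3]]
    k,l,s,ce=cv2.connectedComponentsWithStats(m)
    P[n]=[ray(c,ce[j]+[r[2],r[0]]) for j in range(1,k) if 80<s[j,4]<500]
    P[n].sort(key=lambda q:plane(q,.064)[1]);print(n,len(P[n]))
for a,b in zip(*P.values()): print(tri([a,b]))
E
python3 go.py .5 .26 .2
```

```text
scene 2
top 1
(array([0.57225583, 0.08115027, 0.06446262]), [np.float64(0.00022296685673743537), np.float64(0.0002229668567374946)])
10.9167 [0.5286 0.2647 0.1872] d tool [-0.0279  0.0079 -0.0127] yaw -6.37 turn -0.02 F [ 0.18  0.18 -0.3 ]
```

nudge_tcp:
  segments: {"rows":[[-0.1,0.3,-0.03,0],[-0.1,0.3,-0.03,0],[-0.1,0.3,-0.03,0],[-0.1,0.3,-0.03,0],[-0.1,0.3,-0.03,0],[-0.1,0.3,-0.03,0],[-0.1,0.3,-0.03,0],[-0.1,0.3,-0.03,0]]}
  only: "time|pos|force"

```text
time: 11.58
position: [0.3942, -0.0247, 0.2183]
force: [-0.7, 0.2, -0.9]
finger_force: 0.0
```

nudge_tcp:
  segments: {"rows":[[0,0.2,0,0],[0,0.2,0,0],[0,0.2,0,0],[0,0.2,0,0],[0,0.2,0,0],[0,0.2,0,0]]}
  lines: "1,2"

```text
time: 12.08
position: [0.3741, -0.2275, 0.2184]
```

```bash
python3 - <<'E'
from h import *
import cv2
P={}
for n,r in(('scene',(180,430,270,520)),('top',(120,300,140,360))):
    b=optics.capture(n);c=optics.calibration(n);cv2.imwrite(f'pics/end_{n}.png',b)
    m=cv2.inRange(cv2.cvtColor(b,cv2.COLOR_BGR2HSV),(5,200,120),(18,255,255))[r[0]:r[1],r[2]:r[3]]
    k,l,s,ce=cv2.connectedComponentsWithStats(m)
    P[n]=[ray(c,ce[j]+[r[2],r[0]]) for j in range(1,k) if 80<s[j,4]<500]
    P[n].sort(key=lambda q:plane(q,.064)[1]);print(n,len(P[n]))
for a,b in zip(*P.values()): print(tri([a,b]))
E
```

```text
scene 2
top 2
(array([0.57133455, 0.08077619, 0.06369221]), [np.float64(0.00011742429999050968), np.float64(0.00011742429999051437)])
(array([0.58759113, 0.25873652, 0.06311603]), [np.float64(0.00043963046986978077), np.float64(0.00043963046986965674)])
```

Both caps are at full height (63 and 64 mm), and the short tube is at about 0.076. Handing in.

```bash
python3 -c "
from station import env, optics, get_obs, job_done
print(job_done())"
```

```text
the job is handed in; nothing more can be done
None
```

The short leg is drawn out to about 76 mm and its button has popped up in the second hole; the long leg's button was left alone and is still up; the job was handed in at about 12 s, with no verdict returned.

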